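# Hang the button box on the test rack's cleat

### The job

Hang the small white button box on the little bench-top test rack, in the middle of its cleat: tip the box's top well over towards the rack, hook the angled strip on its back over the cleat and swing it down upright, so that the spring catch snaps out over the strip. Before letting go, press it down fully home with about 15 N; the cleat's height differs from rack to rack, so feel for it, and never load the rack with more than 30 N. Then let go, and leave the other things on the bench alone.

Things in the scene. Friction and masses are not known exactly. Their poses are not given: they have to be found in the camera images.
- box: The box to hang: white plastic shell 60 (x) by 56 (y) by 95 mm (z), 0.26 to 0.44 kg, standing upright. Origin: centre of its underside; z up, +x its front (red button), -x its back with strip and foot. Grip it across y, high up. The foot must pass under the cleat, so it cannot be lowered on upright; tilted 20 to 30 degrees, top towards the rack, it can.
- strip_edge (a point): On the box: centre of the rounded lower edge (radius 2.5 mm) of the angled blade, at box x -52.4, y 0, z 38 mm. The blade, 5 mm thick and 50 mm wide (y), hangs from the arm's rear end down and rearwards, 20 degrees off vertical.
- strip_root (a point): On the box: rear end of the strip's level arm, on its underside, at box x -51, z 50 mm. The arm is aluminium, 5 mm thick, 50 mm wide, and runs from here to the box's back at x -30.
- foot_end (a point): On the box: rear end of the black rear foot, at box x -52, z 7 mm. The foot is 40 mm wide (y), z 3 to 11 mm, and starts at the box's back.
- rack: The fixed test rack: plywood board 16 mm thick, 170 wide, 155 high, on a steel foot. Origin: bench level under the middle of the board's front face; +x points out of that face, away from the robot; y along the cleat; z up. When home and upright the box's axes match the rack's, its origin is about 64 mm before the board and 50 mm below the cleat's top, its middle within 15 mm of rack y = 0.
- cleat_mid (a point): On the rack: middle of the cleat's top edge if set LOWEST, rack x 22, z 114 mm. The real top is 0 to 22 mm higher (bolted in slots, not reported): feel or look for it. Aluminium, 145 mm long, top edge rounded, 5 mm thick; below it the 4 mm lip runs down and in to the board, 20 degrees off vertical. The blade goes in the groove behind; the arm's underside rests on the top edge.
- batten_mid (a point): On the rack: middle of the front face of the wooden batten, rack x 12, z 80 mm; 170 mm long, z 65 to 95 mm. The hung box's rear foot rests on it.
- catch (a joint): Spring catch at rack y 0: steel wedge 36 mm wide, slides straight back into the board. Metres: 0 out, 0.016 right in; spring 4 to 8 N; pushing the strip down past its slope takes about 5 to 14 N. Out, its nose is 17 mm before the board, underside 7 mm above the cleat's real top (2 mm above a seated arm); the slope runs from there back and up to 27 mm above it.
- big_box: Bystander: larger white button box 90 by 100 by 90 mm with the button on top; origin centre of underside.
- spool: Bystander: black solder spool, 48 mm across, 40 mm high, standing; origin centre of underside.
- tape: Bystander: grey roll of tape lying flat, 64 mm across, 19 mm high; origin centre of underside.
- screwdriver: Bystander: red screwdriver 170 mm long lying on the bench, along its x.
There are look-alikes about, which are no part of the job. Leave any pink or yellow look-alike of the box alone.

How it is judged:
On the way, in this order (a step that is already met when the one before it is completed fails the run):
1. the tilted box's strip edge is over the cleat and behind its top edge (angle between box's own z axis and vertical above 0.17 rad and x of strip_edge in the frame of rack between 0 and 0.018 m and z of strip_edge in the frame of rack between 0.095 and 0.136 m), for 0.05 s.
2. the upright box, still held, is pressed down on the cleat with at least 8 N, the catch out (angle between box's own z axis and vertical below 0.1 rad and value of joint catch below 0.003 m and contact force between box and the fingers above 3 N and contact force between box and rack above 8 N and x of strip_edge in the frame of rack below 0.0185 m and z of strip_edge in the frame of rack below 0.127 m), for 0.1 s.
At the end, for the whole second after the job is handed in: The box hangs from the rack at rest and let go, upright within 4 degrees and square to the board within 4 degrees, within 15 mm of the middle, its strip edge in the groove behind the cleat's lip, with the spring catch back out (within 2 mm) over the strip (value of joint catch below 0.002 m and angle between box's own z axis and vertical below 0.07 rad and angle between the y axis of box and the y axis of rack, either way round below 0.07 rad and x of strip_edge in the frame of rack between 0.003 and 0.0175 m and z of strip_edge in the frame of rack between 0.098 and 0.127 m and x of box in the frame of rack above 0.05 m and y of box in the frame of rack between -0.015 and 0.015 m and linear speed of box below 0.01 m/s and contact force between box and the fingers below 0.1 N); the robot touches nothing.
It fails at once if the box loads the rack, cleat or catch with more than 32 N (contact force between box and rack above 32 N).
It fails at once if the robot pushes on the rack with more than 15 N (contact force between any of the fingers, the arm and rack above 15 N).
It fails at once if a bystander is moved more than 20 mm (distance of any of big_box, spool, tape, screwdriver from where it was at the start of the episode above 0.02 m).
It also fails if it takes over 48 s, if anything falls off the work surface, if the arm or the gripper's body presses on something with over 40 N, if the wrist force passes 120 N, or if a joint passes its speed limit or range.

### The arm

A 6-joint arm with a two-finger parallel gripper is mounted at the origin on the work surface. World frame = base frame: x ahead of the robot, y to its left, z up, the work surface at z = 0. Lengths are in m, angles in rad, forces in N, time in s.
With the tool pointing down it reaches from about 0.3 to 0.875 m from the base axis. Payload 6.4 kg.
Tool frame: the origin (TCP) lies midway between the tips of the shut fingers; the grasp point (between the pads) lies 19 mm behind it; z points along the fingers, y is the line along which they close (so a half turn about z gives the same grasp; the last joint's range is limited). The gripper opens to 88 mm and grips with 3 to 60 N. Pads are 18 mm wide; open, the fingers measure 123 mm over their backs; the gripper's body (75 mm by 187 mm) begins 45 mm behind the grasp point.
Start: joints at [-1.342, 0.181, 1.607, -0, 1.354, -0.206], TCP at [0.242, -0.522, 0.239] pointing down, gripper open.
Joint ranges: [-2.99, 2.99], [-0.89, 2.07], [0.3, 2.58], [-1.14, 4.28], [0, 2.63], [-3.12, 3.12]. Speed limits (rad/s): [2.57, 2.57, 3.01, 3.14, 3.14, 3.14].

### API

Orientations are given as a unit quaternion [w, x, y, z].
In Python, from cell import robot gives the robot as it stands. The module is installed in compiled form; this text tells all that it offers.
- The arm moves only by the tool arm_command, never from a script. Its argument "commands" is a list of rows, each an object with "offset": the shift along the tool's x, y, z in cm, a list of three; "rot": the turn, a rotation vector about the tool's x, y, z in rad, a list of three. In form: [{"offset": [tx, ty, tz], "rot": [ax, ay, az]}, ...]. A call has 1 to 10 rows; each row shifts and turns the commanded pose from where the row before left it, along the tool's axes as they then stand; what a row does not reach is not made up. A row lasts 1/12 s, in which the tool goes at most 41.7 mm and 7.16 degrees, less where a joint would pass 70% of its speed; a pose out of reach is approached as far as the arm can. A call with a gripper value outside its range is refused whole. "claw" is the opening, from 0 (shut) to 1 (fully open), set as the call begins (left out, the last holds). The fingers move at their own pace and stop on an object; the grip force is fixed at half the most. Time passes only in rows, so rows that do not move let the fingers close. It gives the time, the measured TCP pose, the force, the opening and the grip force at its end, in the units of the state.
- robot.get_state(): the state, without advancing time (a new reading comes with each control period).
- robot.grab_frame(name): name is "scene" or "side" or "wrist"; returns the picture (420x560x3 uint8, blue, green, red); there is no depth.
- robot.camera_model(name): a dict with "fov_y" (degrees; the focal length in pixels is half the picture's height over the tangent of half this angle, whatever the lens; pixels are square), "cx", "cy" (the principal point, pixels), "R" (3x3) and "t" (3): a world point X has camera coordinates R X + t; the wrist camera has in their place "T_tool_cam" (4x4, takes a point from camera to tool coordinates, whose origin is the TCP and whose axes are the flange's). Camera axes: x right, y down, z forward; pixel columns grow to the right and rows downward; lengths in m; the calibration is good to about 2 mm. A picture is of the moment at which its call begins: read the wrist's pose just before it. camera_model takes no time and is no camera call.
- robot.finish_job(): hands the job in; it is judged then, once.
The state is a dict: "time": time; "joint_positions": joint angles; "joint_vel": joint speeds; "joint_torque": joint torques, N m; "position": TCP position; "orientation": TCP orientation; "force": force on the tool from outside, world axes, zero at the start; "ft_torque": the same for the moment, N m; "grip_width": finger opening in m; "finger_force": force on a finger pad.
Only numpy, scipy, OpenCV 4.12 (cv2) and the standard library are available. Lean on these libraries where they do the work, as an engineer would, in place of code of your own. Each camera call takes 0.05 s, during which the arm holds its last target. There are 200 camera calls.

## Working session

There is one attempt and no reset: what is moved stays moved. The work goes in short steps, Python scripts to look and compute and a tool call to move; the robot and the scene stay as the last step left them, time stands still between calls to the robot, and variables do not carry over. Pictures are saved under pics/ and viewed, at most 10 in all, crops included, and the job is handed in when it is done.

Besides the shell and the picture viewer there is one more tool, called after "Emit:" as name(argument=value, ...) on one line, values as JSON. arm_command: Moves the arm, as the interface text tells. Its arguments: {"type":"object","properties":{"commands":{"type":"array"},"claw":{"type":"number"}},"required":["commands"]}

```bash
mkdir -p pics; python3 - <<'E'
from cell import robot
import cv2, numpy as np
s=robot.get_state(); print(s)
for n in("scene","side","wrist"):
    cv2.imwrite(f"pics/{n}0.png",robot.grab_frame(n)); print(n,robot.camera_model(n))
E
```

```text
{'time': 0.0, 'joint_positions': array([-1.34230727e+00,  1.81512433e-01,  1.60796739e+00, -4.43300269e-05,
        1.35379883e+00, -2.06298634e-01]), 'joint_vel': array([-0.00163087, -0.00205963,  0.00076422,  0.00145246,  0.00077924,
        0.00140828]), 'joint_torque': array([ 3.72423401e-04, -4.33858430e+01, -3.41852474e+01,  6.99614827e-02,
        3.82588932e-02, -1.41412011e-04]), 'position': array([ 0.24208403, -0.52098237,  0.23784585]), 'orientation': array([-8.42704556e-04,  9.76461494e-01,  2.15690147e-01, -3.09928769e-05]), 'force': array([ 0.22038387, -0.55586728, -1.60401131]), 'ft_torque': array([0.01490248, 0.04457177, 0.03609868]), 'finger_force': 0.0, 'grip_width': 0.08793355666949816}
scene {'fov_y': 47.46129957281712, 'cx': 272.07985099787726, 'cy': 202.54878601646416, 'R': array([[ 0.69161408,  0.72225821, -0.00361078],
       [ 0.45463299, -0.43921744, -0.77485281],
       [-0.56122973,  0.53425753, -0.63213138]]), 't': array([-0.35594338, -0.15608731,  1.53907154])}
side {'fov_y': 54.019201119412216, 'cx': 276.8420524362286, 'cy': 211.28391433889345, 'R': array([[-0.83553382, -0.54909461,  0.0194512 ],
       [-0.40507026,  0.59168709, -0.6970111 ],
       [ 0.37121601, -0.59025544, -0.71679647]]), 't': array([0.44460713, 0.26398189, 0.81636467])}
wrist {'fov_y': 69.31017970699878, 'cx': 281.36542576091887, 'cy': 206.0494864842451, 'T_tool_cam': array([[-5.09281605e-05, -9.62077159e-01, -2.72777450e-01,
         7.06718743e-02],
       [ 9.99999977e-01, -1.05677936e-04,  1.86020397e-04,
         5.45140978e-04],
       [-2.07792533e-04, -2.72777434e-01,  9.62077143e-01,
        -1.44355915e-01],
       [ 0.00000000e+00,  0.00000000e+00,  0.00000000e+00,
         1.00000000e+00]])}
```

View pics/scene0.png

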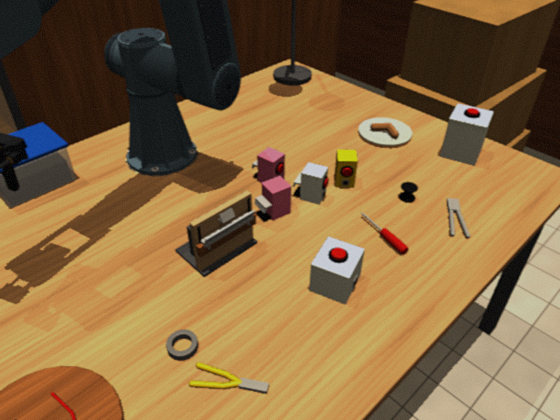

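View pics/side0.png

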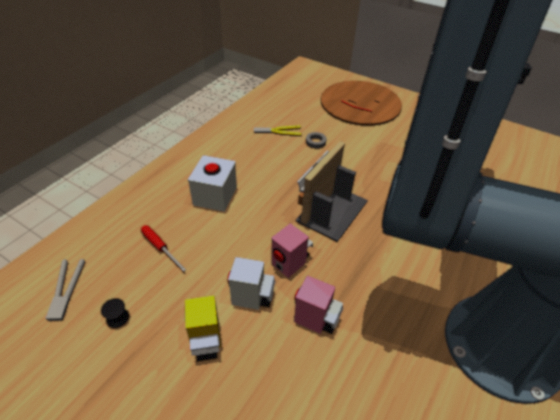

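Scene: rack at about (222,232), white box at (313,183) with pink ones at (271,165) and (276,198), yellow at (346,168), big box at (337,270). Side: white box at (250,284), rack at (330,190). I'll enlarge both for corner picking.

```bash
python3 - <<'E'
import cv2
for n,(x0,y0,w,h) in {"scene":(170,135,200,150),"side":(180,140,200,150)}.items():
    im=cv2.imread(f"pics/{n}0.png")[y0:y0+h,x0:x0+w]
    im=cv2.resize(im,None,fx=4,fy=4,interpolation=cv2.INTER_CUBIC)
    for k in range(0,w,20):
        cv2.putText(im,str(x0+k),(4*k,10),0,.35,(0,255,0)); cv2.line(im,(4*k,0),(4*k,600),(0,255,0) if k%100==0 else (90,140,90),1)
    for k in range(0,h,20):
        cv2.putText(im,str(y0+k),(0,4*k+10),0,.35,(0,255,255)); cv2.line(im,(0,4*k),(800,4*k),(90,140,90),1)
    cv2.imwrite(f"pics/{n}0z.png",im)
E
```

```text
(no output)
```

View pics/scene0z.png

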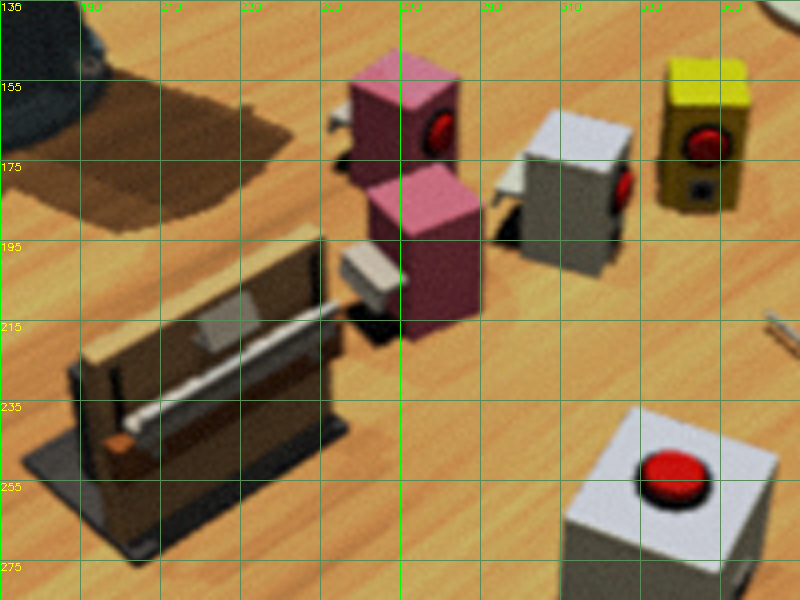

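View pics/side0z.png

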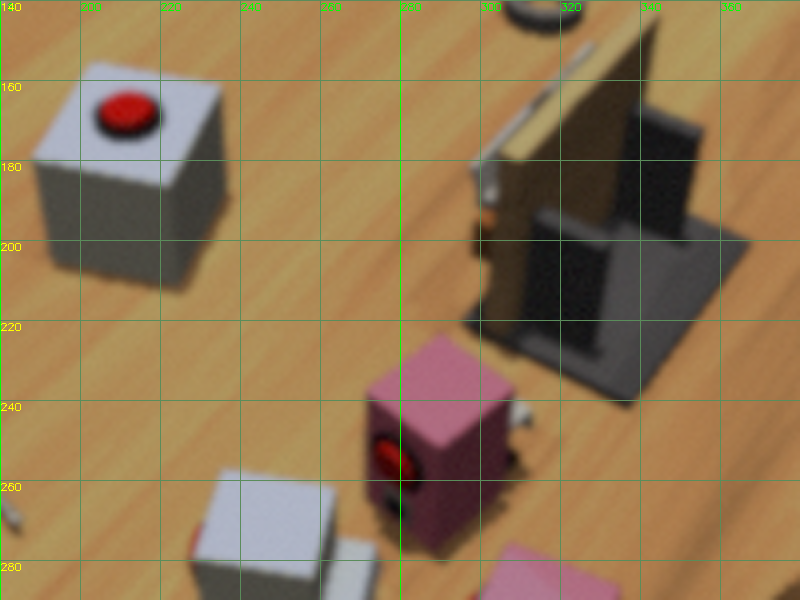

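```bash
cat > util.py <<'E'
import numpy as np
from scipy.spatial.transform import Rotation as Rn
from scipy.optimize import least_squares
def proj(cm,P):
    C=np.atleast_2d(P)@np.array(cm["R"]).T+np.array(cm["t"])
    f=210/np.tan(np.radians(cm["fov_y"])/2)
    return C[:,:2]/C[:,2:]*f+[cm["cx"],cm["cy"]]
def place(x,y,yaw,P): return Rn.from_euler('z',yaw).apply(P)+[x,y,0]
E
python3 - <<'E'
from util import *; from cell import robot
cm={n:robot.camera_model(n) for n in("scene","side")}
z=lambda n,p:(np.array(p)/4+([170,135] if n=="scene" else [180,140]))-0.375
T=.095
box=[("scene",(558,110),(-.03,.028,T)),("scene",(632,130),(.03,.028,T)),("scene",(598,172),(.03,-.028,T)),("scene",(524,152),(-.03,-.028,T)),
("scene",(524,257),(-.03,-.028,0)),("scene",(600,277),(.03,-.028,0)),
("side",(222,470),(.03,-.028,T)),("side",(335,488),(-.03,-.028,T)),("side",(315,580),(-.03,.028,T)),("side",(193,558),(.03,.028,T))]
rack=[("scene",(102,364),(0,-.085,.155)),("scene",(322,239),(0,.085,.155)),("side",(500,158),(0,.085,.155)),("side",(525,160),(-.016,.085,.155)),("side",(660,15),(-.016,-.085,.155))]
cl=[("scene",(128,424),(.022,-.0725,None)),("scene",(338,305),(.022,.0725,None)),("side",(475,163),(.022,.0725,None)),("side",(590,43),(.022,-.0725,None))]
def fit(obs,x0,useh=False):
    def res(v,full=False):
        r=[]
        for n,p,P in obs:
            P=np.array([q if q is not None else v[3] for q in P],float)
            r.append(proj(cm[n],place(*v[:3],P))[0]-z(n,p))
        return np.array(r) if full else np.ravel(r)
    s=least_squares(res,x0,loss='soft_l1'); return s.x,res(s.x,True).round(1)
for nm,o,x0 in(("box",box,[.5,0,0.]),("rack",rack,[.4,-.2,0.]),("rack+cleat",rack+cl,[.4,-.2,0.,.12]),("cleat only",cl,[.4,-.2,0.,.12])):
    for y0 in(0,):
        v,r=fit(o,x0); print(nm,v.round(4)); print(r.tolist())
for nm,o,x0 in(("box",box,[.5,0,0.]),("cl",rack+cl,[.4,-.2,0,.12])):
  for c in cm:
    v,r=fit([q for q in o if q[0]==c],x0);print(nm,c,v.round(4))
E
```

```text
box [0.4822 0.1912 0.3973]
[[-1.8, -1.7], [0.1, -1.9], [2.0, -1.4], [-0.4, -1.6], [-1.5, -0.6], [-0.5, -0.3], [-0.5, -0.8], [0.2, -0.6], [-0.8, -0.7], [-0.6, -0.3]]
rack [ 0.4979 -0.1366  0.028 ]
[[-1.2, -0.8], [0.4, -3.7], [-0.0, -1.6], [0.0, 0.5], [-0.9, -1.7]]
rack+cleat [ 0.4988 -0.1405  0.0052  0.118 ]
[[-2.9, -0.2], [0.1, -2.5], [-0.3, -3.0], [-0.3, -0.8], [0.1, -2.2], [2.9, -0.7], [-1.1, -0.4], [-0.5, 1.3], [0.0, 0.0]]
cleat only [ 0.4994 -0.1428 -0.0154  0.1182]
[[1.6, -0.3], [-1.5, 0.5], [-0.6, 0.3], [0.9, -0.5]]
box scene [0.4875 0.188  0.3481]
box side [0.4806 0.1919 0.4032]
cl scene [ 0.5027 -0.1436 -0.0271  0.1214]
cl side [ 0.4951 -0.1341  0.0109  0.1263]
```

Enlarged views give only ~3 mm per pixel (box ≈ (0.484, 0.190) yaw ≈ 0.39, rack ≈ (0.499, -0.14) yaw ≈ 0, cleat ≈ 0.12 high), so I'll refine with the wrist camera over the rack, then over the box.

Emit:
arm_command(commands=[{"offset":[3.4,-1.66,-0.5],"rot":[0,0,0]},{"offset":[3.4,-1.66,-0.5],"rot":[0,0,0]},{"offset":[3.4,-1.66,-0.5],"rot":[0,0,0]},{"offset":[3.4,-1.66,-0.5],"rot":[0,0,0]},{"offset":[3.4,-1.66,-0.5],"rot":[0,0,0]},{"offset":[3.4,-1.66,-0.5],"rot":[0,0,0]},{"offset":[3.4,-1.66,-0.5],"rot":[0,0,0]},{"offset":[3.4,-1.66,-0.5],"rot":[0,0,0]},{"offset":[3.4,-1.66,-0.5],"rot":[0,0,0]},{"offset":[3.4,-1.66,-0.5],"rot":[0,0,0]}], claw=1)

```text
time: 0.98
position: [0.4814, -0.226, 0.2889]
orientation: [-0.0, 0.976, 0.216, -0.0]
force: [0.1, -0.5, 0.5]
grip_width: 0.0884
finger_force: 0.0
```

Emit:
arm_command(commands=[{"offset":[3.4,-1.66,-0.5],"rot":[0,0,0]},{"offset":[3.4,-1.66,-0.5],"rot":[0,0,0]},{"offset":[3.2,-1.66,-0.5],"rot":[0,0,0]},{"offset":[0,0,0],"rot":[0,0,0.11]},{"offset":[0,0,0],"rot":[0,0,0.11]},{"offset":[0,0,0],"rot":[0,0,0.11]},{"offset":[0,0,0],"rot":[0,0,0.105]},{"offset":[0,0,0],"rot":[0,0,0]},{"offset":[0,0,0],"rot":[0,0,0]}])

```text
time: 1.73
position: [0.5502, -0.1403, 0.3034]
orientation: [-0.0, 1.0, 0.001, -0.0]
force: [0.4, 0.3, 0.2]
grip_width: 0.088
finger_force: 0.0
```

```bash
python3 - <<'E'
from cell import robot
import cv2,numpy as np
s=robot.get_state(); im=robot.grab_frame("wrist"); cv2.imwrite("pics/w1.png",im)
np.savez("w1.npz",p=s["position"],q=s["orientation"]); print(s["time"],s["position"],s["orientation"],s["force"])
im=cv2.resize(im,None,fx=1.42,fy=1.42,interpolation=cv2.INTER_CUBIC); cv2.imwrite("pics/w1z.png",im)
E
```

```text
1.7333 [ 0.55024732 -0.14033391  0.30339082] [-1.61476441e-04  9.99998833e-01  1.49443589e-03 -2.72337372e-04] [0.37603545 0.28827018 0.19746989]
```

View pics/w1z.png

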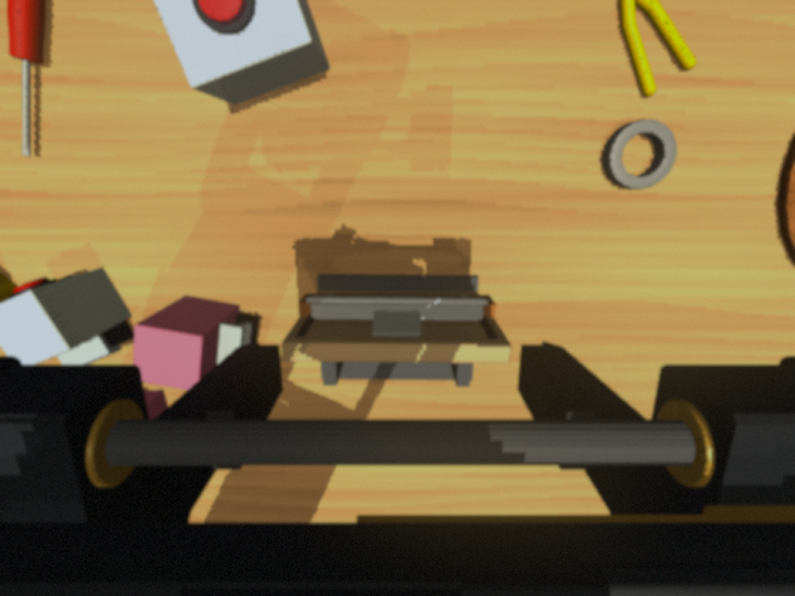

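The wrist view shows the rack square to the tool: board top edge about rows 345–360 (zoomed), cleat edge at row ≈298 from col 303 to 492, catch at (397,322). Zooming for edges.

```bash
python3 - <<'E'
import cv2
x0,y0=192,185
im=cv2.imread("pics/w1.png")[y0:y0+75,x0:x0+180]
im=cv2.resize(im,None,fx=4.4,fy=4.4,interpolation=cv2.INTER_CUBIC); cv2.imwrite("pics/w1c.png",im); print(im.shape)
E
```

```text
(330, 792, 3)
```

View pics/w1c.png

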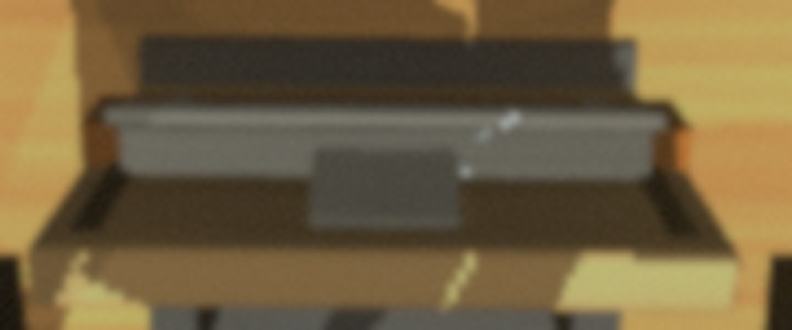

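```bash
cat >> util.py <<'E'
def wristcam(robot,p,q):
    m=robot.camera_model("wrist"); T=np.array(m["T_tool_cam"]); Rt=Rn.from_quat(np.roll(q,-1)).as_matrix()
    Rw=Rt@T[:3,:3]; tw=Rt@T[:3,3]+p
    return dict(fov_y=m["fov_y"],cx=m["cx"],cy=m["cy"],R=Rw.T,t=-Rw.T@tw)
def fit(obs,x0):
    "obs: (cam, pixel, local point; None = v[3], ('c',d) = v[3]+d)"
    def res(v):
        return np.ravel([proj(c,place(*v[:3],np.array([q if np.isscalar(q) else v[3]+(q[1] if q else 0) for q in P],float)))[0]-p for c,p,P in obs])
    s=least_squares(res,x0); return s.x.round(4),res(s.x).reshape(-1,2).round(1).tolist()
E
python3 - <<'E'
from util import *; from cell import robot
d=np.load("w1.npz"); c=wristcam(robot,d["p"],d["q"])
z=lambda a,b:np.array([a,b])/4.4+[192,185]-.4
B=[(c,z(35,250),(0,.085,.155)),(c,z(728,254),(0,-.085,.155)),(c,z(27,304),(-.016,.085,.155)),(c,z(736,306),(-.016,-.085,.155))]
C=[(c,z(102,112),(.022,.0725,None)),(c,z(673,112),(.022,-.0725,None))]
N=[(c,z(313,150),(.017,.018,('c',.007))),(c,z(460,150),(.017,-.018,('c',.007)))]
for o in (B,B+C,B+C+N,C+N): print(fit(o,[.5,-.14,0,.12]))
E
```

```text
(array([ 0.5004, -0.1376, -0.0016,  0.12  ]), [[-3.3, -0.8], [3.4, -1.0], [-0.4, 1.1], [0.4, 1.3]])
(array([ 0.5007, -0.138 , -0.0018,  0.1193]), [[-3.0, -1.0], [3.7, -1.2], [-0.1, 0.9], [0.7, 1.1], [-0.1, 0.1], [-1.3, 0.7]])
(array([ 0.5006, -0.1381, -0.0022,  0.1223]), [[-2.9, -0.9], [3.8, -1.1], [0.0, 1.0], [0.8, 1.3], [-0.5, 1.0], [-0.7, 1.6], [-0.0, -1.2], [-0.8, -1.0]])
(array([ 0.5011, -0.1387,  0.0029,  0.1237]), [[-0.3, 1.2], [0.1, 1.2], [0.4, -1.2], [-0.2, -1.2]])
```

Emit:
arm_command(commands=[{"offset":[-0.75,-3.67,0.2],"rot":[0,0,0]},{"offset":[-0.75,-3.67,0.2],"rot":[0,0,0]},{"offset":[-0.75,-3.67,0.2],"rot":[0,0,0]},{"offset":[-0.75,-3.67,0.2],"rot":[0,0,0]},{"offset":[-0.75,-3.67,0.2],"rot":[0,0,0]},{"offset":[-0.75,-3.67,0.2],"rot":[0,0,0]},{"offset":[-0.75,-3.67,0.2],"rot":[0,0,0]},{"offset":[-0.75,-3.67,0.2],"rot":[0,0,0]},{"offset":[-0.75,-3.67,0.2],"rot":[0,0,0]}])

```text
time: 2.53
position: [0.4823, 0.1914, 0.2858]
orientation: [-0.0, 1.0, 0.001, 0.0]
force: [0.7, 0.2, -0.4]
grip_width: 0.0879
finger_force: 0.0
```

Emit:
arm_command(commands=[{"offset":[0,0,0],"rot":[0,0,-0.1]},{"offset":[0,0,0],"rot":[0,0,-0.1]},{"offset":[0,0,0],"rot":[0,0,-0.1]},{"offset":[0,0,0],"rot":[0,0,-0.09]},{"offset":[0,0,0],"rot":[0,0,0]},{"offset":[0,0,0],"rot":[0,0,0]}])

```text
time: 3.03
position: [0.4829, 0.1898, 0.2857]
orientation: [-0.0, 0.981, 0.193, -0.0]
force: [-0.3, -0.1, -0.8]
grip_width: 0.0878
finger_force: 0.0
```

```bash
python3 - <<'E'
from cell import robot
import cv2,numpy as np
s=robot.get_state(); im=robot.grab_frame("wrist"); cv2.imwrite("pics/w2.png",im)
np.savez("w2.npz",p=s["position"],q=s["orientation"]); print(s["time"],s["position"],s["orientation"],s["force"])
im=cv2.resize(im[100:300,150:417],None,fx=3,fy=3,interpolation=cv2.INTER_CUBIC); cv2.imwrite("pics/w2z.png",im)
E
```

```text
3.0333 [0.48292871 0.18978676 0.28570145] [-1.09033410e-07  9.81180720e-01  1.93091673e-01 -1.76942573e-05] [-0.2879456  -0.07434076 -0.78027844]
```

View pics/w2z.png

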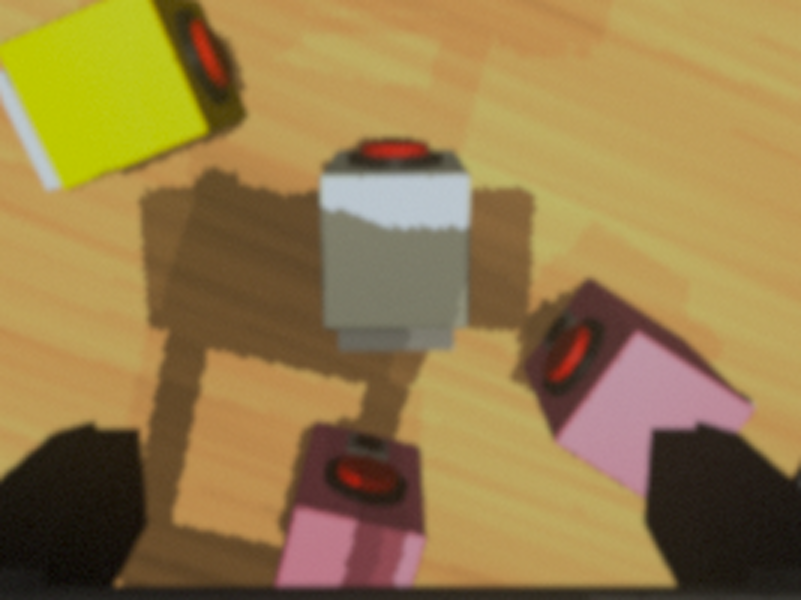

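Box top corners (zoomed) at about (320,176), (470,174), (467,325), (323,327), well aligned with the tool; the right pink look-alike's nearest upper corner is at (635,330), clear of the finger.

```bash
python3 - <<'E'
from util import *; from cell import robot
d=np.load("w2.npz"); c=wristcam(robot,d["p"],d["q"])
z=lambda a,b:np.array([a,b])/3+[150,100]-.33
T=.095
o=[(c,z(320,175),(.03,.028,T)),(c,z(470,174),(.03,-.028,T)),(c,z(467,326),(-.03,-.028,T)),(c,z(323,327),(-.03,.028,T))]
v,r=fit(o,[.48,.19,.39]); print(v,r)
Rt=Rn.from_quat(np.roll(d["q"],-1)); print("tool yaw",np.arctan2(*Rt.as_matrix()[[1,0],0]))
print("shift tool cm",Rt.inv().apply(np.array([v[0],v[1],.061])-d["p"])*100)
# pink corner at z=.095
f=210/np.tan(np.radians(c["fov_y"])/2)
for q in((635,330),(560,438)):
    u=z(*q); ray=c["R"].T@[(u[0]-c["cx"])/f,(u[1]-c["cy"])/f,1]; C=-c["R"].T@c["t"]; P=C+ray*(.095-C[2])/ray[2]
    print("pink in box frame mm",(Rn.from_euler('z',-v[2]).apply(P-[v[0],v[1],0])*1000).round())
E
```

```text
[0.4846 0.1899 0.3917] [[-0.6, -0.9], [0.5, -0.8], [0.4, 1.1], [-0.3, 0.9]]
tool yaw 0.388624295476502
shift tool cm [ 0.15973694  0.05300655 22.47013893]
pink in box frame mm [-31. -92.  95.]
pink in box frame mm [-75. -65.  95.]
```

Emit:
arm_command(commands=[{"offset":[-0.35,0.05,3.6],"rot":[0,0,0]},{"offset":[0,0,3.8],"rot":[0,0,0]},{"offset":[0,0,3.8],"rot":[0,0,0]},{"offset":[0,0,3.8],"rot":[0,0,0]},{"offset":[0,0,3.0],"rot":[0,0,0]},{"offset":[0,0,2.0],"rot":[0,0,0]},{"offset":[0,0,1.6],"rot":[0,0,0]},{"offset":[0,0,0.8],"rot":[0,0,0]},{"offset":[0,0,0],"rot":[0,0,0]},{"offset":[0,0,0],"rot":[0,0,0]}], claw=0.88)

```text
time: 3.92
position: [0.4802, 0.188, 0.062]
orientation: [-0.0, 0.981, 0.193, 0.0]
force: [0.2, 0.2, 0.6]
grip_width: 0.0773
finger_force: 0.0
```

Emit:
arm_command(commands=[{"offset":[0,0,0],"rot":[0,0,0]},{"offset":[0,0,0],"rot":[0,0,0]},{"offset":[0,0,0],"rot":[0,0,0]},{"offset":[0,0,0],"rot":[0,0,0]},{"offset":[0,0,0],"rot":[0,0,0]},{"offset":[0,0,0],"rot":[0,0,0]}], claw=0)

```text
time: 4.42
position: [0.4807, 0.1883, 0.0627]
orientation: [-0.0, 0.981, 0.194, 0.001]
force: [-1.0, 1.2, 7.3]
grip_width: 0.0555
finger_force: 30.0
```

Emit:
arm_command(commands=[{"offset":[0,0,-1.0],"rot":[0,0,0]},{"offset":[0,0,-3.0],"rot":[0,0,0]},{"offset":[0,0,-4.0],"rot":[0,0,0]},{"offset":[0,0,-4.0],"rot":[0,0,0]},{"offset":[0,0,-4.0],"rot":[0,0,0]},{"offset":[0,0,-4.0],"rot":[0,0,0]},{"offset":[0,0,0],"rot":[0,0,0]},{"offset":[0,0,0],"rot":[0,0,0]},{"offset":[0,0,0],"rot":[0,0,0]}])

```text
time: 5.17
position: [0.4788, 0.1878, 0.2604]
orientation: [-0.0, 0.981, 0.194, -0.001]
force: [-0.9, -0.8, -5.1]
grip_width: 0.0556
finger_force: 30.0
```

Emit:
arm_command(commands=[{"offset":[-0.1,2.5,0],"rot":[0,0,0]},{"offset":[-0.2,3.8,0],"rot":[0,0,0]},{"offset":[-0.2,3.8,0],"rot":[0,0,0]},{"offset":[-0.2,3.8,0],"rot":[0,0,0]},{"offset":[-0.2,3.8,0],"rot":[0,0,0]},{"offset":[-0.2,3.8,0],"rot":[0,0,0]},{"offset":[-0.2,3.8,0],"rot":[0,0,0]},{"offset":[0,3.8,0],"rot":[0,0,0]},{"offset":[0,3.3,0],"rot":[0,0,0]},{"offset":[0,2.3,0],"rot":[0,0,0]}])

```text
time: 6.0
position: [0.5986, -0.1405, 0.2576]
orientation: [-0.001, 0.981, 0.193, -0.003]
force: [0.6, 0.3, -3.0]
grip_width: 0.0556
finger_force: 30.0
```

Emit:
arm_command(commands=[{"offset":[0,0,0],"rot":[0,0,0.08]},{"offset":[0,0,0],"rot":[0,0,0.08]},{"offset":[0,0,0],"rot":[0,0,0.08]},{"offset":[0,0,0],"rot":[0,0,0.08]},{"offset":[0,0,0],"rot":[0,0,0.07]},{"offset":[0,0,0],"rot":[0,0,0]},{"offset":[0,0,0],"rot":[0,0,0]},{"offset":[0,0,0],"rot":[0,0,0]}])

```text
time: 6.67
position: [0.5989, -0.1375, 0.2598]
orientation: [-0.001, 1.0, 0.001, -0.002]
force: [-0.5, -0.0, -3.2]
grip_width: 0.0559
finger_force: 30.0
```

Emit:
arm_command(commands=[{"offset":[0,0,0],"rot":[0,0.08,0]},{"offset":[0,0,0],"rot":[0,0.1,0]},{"offset":[0,0,0],"rot":[0,0.1,0]},{"offset":[0,0,0],"rot":[0,0.1,0]},{"offset":[0,0,0],"rot":[0,0.1,0]},{"offset":[0,0,0],"rot":[0,0,0]},{"offset":[0,0,0],"rot":[0,0,0]},{"offset":[0,0,0],"rot":[0,0,0]},{"offset":[0,0,0],"rot":[0,0,0]}])

```text
time: 7.42
position: [0.6009, -0.1383, 0.2629]
orientation: [0.0, 0.971, 0.0, 0.238]
force: [0.2, 0.6, -3.4]
grip_width: 0.0559
finger_force: 30.0
```

```bash
cat > plan.py <<'E'
from util import *; from cell import robot
RX,RY=.5008,-.138; B0=np.array([-.0045,0,.0625])   # TCP in box
FLIP=np.diag([1.,-1,-1])                            # tool axes in box axes
def now(): 
    s=robot.get_state(); Rt=Rn.from_quat(np.roll(s["orientation"],-1)); return s,Rt
def boxpt(p,P,Rt): return p+Rt.as_matrix()@FLIP.T@(np.array(P)-B0)-[RX,RY,0]
def show():
    s,Rt=now(); Rb=Rt.as_matrix()@FLIP; p=s["position"]
    print("t",s["time"],"tcp",p.round(4),"F",s["force"].round(1),"M",s["ft_torque"].round(2),"width",round(s["grip_width"],4))
    print("tilt",round(np.arctan2(-Rb[0,2],Rb[2,2]),4),"roll",round(Rb[2,1],4),"yaw",round(np.arctan2(Rb[1,0],Rb[0,0]),4))
    for n,P in(("edge",(-.0524,0,.038)),("root",(-.051,0,.05)),("foot top",(-.052,0,.011)),("org",(0,0,0))): print(n,(boxpt(p,P,Rt)*1000).round(1))
    return s,Rt
def shift(d,Rt): return (Rt.inv().apply(np.array(d))/10).round(2)  # world mm -> tool cm
E
python3 - <<'E'
from plan import *
s,Rt=show(); e=boxpt(s["position"],(-.0524,0,.038),Rt)*1000
h=122
for ex,ez in((30,h+50),(17,h+26)):
    d=np.array([ex,0,ez])-e; print(ex,ez,"world mm",d.round(1),"tool cm",shift(d,Rt))
print("world z 1mm",shift([0,0,1],Rt),"world x 1mm",shift([1,0,0],Rt))
E
```

```text
t 7.4167 tcp [ 0.6009 -0.1383  0.2629] F [ 0.2  0.6 -3.4] M [ 0.03  0.47 -0.02] width 0.0559
tilt 0.4798 roll -0.0011 yaw 0.0012
edge [ 69.   -0.4 219. ]
root [ 64.7  -0.4 230.3]
foot top [ 81.8  -0.4 195.3]
org [133.   -0.4 209.5]
30 172 world mm [-39.    0.4 -47. ] tool cm [-5.63 -0.05  2.37]
17 148 world mm [-52.    0.4 -71. ] tool cm [-7.89 -0.05  3.9 ]
world z 1mm [ 0.05  0.   -0.09] world x 1mm [0.09 0.   0.05]
```

Emit:
arm_command(commands=[{"offset":[-1.6,-0.02,0.6],"rot":[0,0,0]},{"offset":[-2.0,-0.02,0.9],"rot":[0,0,0]},{"offset":[-2.0,0,0.9],"rot":[0,0,0]},{"offset":[-1.0,0,0.6],"rot":[0,0,0]},{"offset":[-0.8,0,0.5],"rot":[0,0,0]},{"offset":[-0.5,0,0.4],"rot":[0,0,0]},{"offset":[0,0,0],"rot":[0,0,0]},{"offset":[0,0,0],"rot":[0,0,0]}])

```text
time: 8.08
position: [0.5484, -0.1378, 0.1913]
orientation: [0.0, 0.971, -0.0, 0.238]
force: [0.4, -0.1, -3.1]
grip_width: 0.0559
finger_force: 30.0
```

```bash
python3 - <<'E'
from plan import *
import cv2
s,Rt=show()
im=robot.grab_frame("side")[120:240,240:400]; cv2.imwrite("pics/s3.png",cv2.resize(im,None,fx=5,fy=5,interpolation=cv2.INTER_CUBIC))
print(shift([-5,0,-15],Rt))
E
```

```text
t 8.0833 tcp [ 0.5484 -0.1378  0.1913] F [ 0.4 -0.1 -3.1] M [0.05 0.48 0.01] width 0.0559
tilt 0.4807 roll -0.0003 yaw -0.0002
edge [ 16.5   0.2 147.4]
root [ 12.2   0.2 158.7]
foot top [ 29.3   0.2 123.6]
org [ 80.5   0.2 137.9]
[-1.14 -0.    1.1 ]
```

View pics/s3.png

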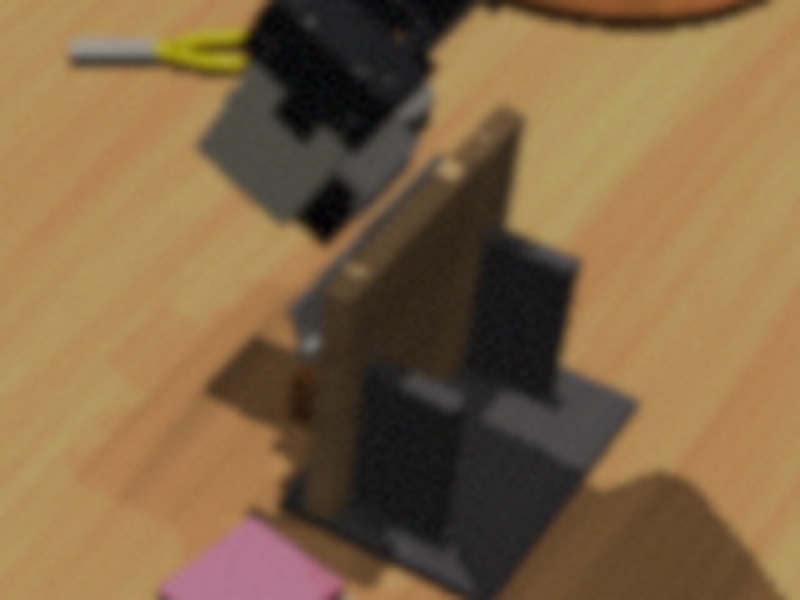

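The side view shows the box tilted, its black foot (crop ~(325,220)) just in front of the cleat, blade above the board's front. Descending in small steps.

Emit:
arm_command(commands=[{"offset":[-0.2,0,0.2],"rot":[0,0,0]},{"offset":[-0.3,0,0.3],"rot":[0,0,0]},{"offset":[-0.3,0,0.3],"rot":[0,0,0]},{"offset":[0,0,0],"rot":[0,0,0]}])

```text
time: 8.47
position: [0.5456, -0.1382, 0.1811]
orientation: [0.001, 0.971, -0.0, 0.239]
force: [5.1, -1.2, -0.2]
grip_width: 0.0555
finger_force: 30.0
```

Emit:
arm_command(commands=[{"offset":[-0.15,0,0.15],"rot":[0,0,0]},{"offset":[-0.15,0,0.15],"rot":[0,0,0]},{"offset":[0,0,0],"rot":[0,0,0]}])

```text
time: 8.72
position: [0.5439, -0.1381, 0.1767]
orientation: [0.001, 0.971, -0.0, 0.239]
force: [5.0, -1.3, 0.5]
grip_width: 0.0559
finger_force: 30.0
```

```bash
python3 - <<'E'
from plan import *
s,Rt=show()
E
```

```text
t 8.7167 tcp [ 0.5439 -0.1381  0.1767] F [ 5.  -1.3  0.5] M [-0.15 -0.66 -0.09] width 0.0559
tilt 0.4825 roll -0.0016 yaw -0.0
edge [ 12.   -0.2 132.8]
root [  7.7  -0.2 144.1]
foot top [ 24.9  -0.2 109.1]
org [ 76.1  -0.2 123.5]
```

```bash
cat >> plan.py <<'E'
def goto(theta,ex,ez,n=1):
    "edge to (ex,ez) mm at given tilt from the present pose: rows of tool shift cm and rot y"
    s,Rt=now(); Rb=Rt.as_matrix()@FLIP; th=np.arctan2(-Rb[0,2],Rb[2,2]); p=s["position"]
    e0=(boxpt(p,(-.0524,0,.038),Rt)*1000)
    for k in range(n):
        R=Rt*Rn.from_rotvec([0,(theta-th)*(k+1)/n,0])
        e=e0+(np.array([ex,e0[1],ez])-e0)*(k+1)/n
        q=e/1000+[RX,RY,0]-R.as_matrix()@FLIP.T@(np.array([-.0524,0,.038])-B0)
        Rp=Rt*Rn.from_rotvec([0,(theta-th)*k/n,0])
        print((Rp.inv().apply(q-p)*100).round(2),"rot y",round((theta-th)/n,3)); p=q
E
python3 - <<'E'
from plan import *
goto(.40,11.5,126.8,4)
E
```

```text
[-0.03 -0.    0.23] rot y -0.021
[-0.03 -0.    0.23] rot y -0.021
[-0.03 -0.    0.23] rot y -0.021
[-0.02 -0.    0.23] rot y -0.021
```

Emit:
arm_command(commands=[{"offset":[-0.03,0,0.23],"rot":[0,-0.02,0]},{"offset":[-0.03,0,0.23],"rot":[0,-0.02,0]}])

```text
time: 8.88
position: [0.5453, -0.138, 0.1723]
orientation: [0.001, 0.976, -0.0, 0.219]
force: [5.4, -0.4, -0.8]
grip_width: 0.0558
finger_force: 30.0
```

Emit:
arm_command(commands=[{"offset":[-0.03,0,0.23],"rot":[0,-0.02,0]},{"offset":[-0.03,0,0.23],"rot":[0,-0.02,0]},{"offset":[0,0,0],"rot":[0,0,0]}])

```text
time: 9.13
position: [0.547, -0.1379, 0.1675]
orientation: [0.0, 0.98, -0.0, 0.199]
force: [6.0, -1.1, -2.6]
grip_width: 0.0556
finger_force: 30.0
```

```bash
python3 - <<'E'
from plan import *
s,Rt=show(); goto(.40,11.0,111,8)
E
```

```text
t 9.1333 tcp [ 0.547  -0.1379  0.1675] F [ 6.  -1.1 -2.6] M [-0.24 -0.66 -0.13] width 0.0556
tilt 0.4009 roll -0.0009 yaw 0.0
edge [1.160e+01 1.000e-01 1.262e+02]
root [8.200e+00 1.000e-01 1.378e+02]
foot top [2.250e+01 1.000e-01 1.015e+02]
org [7.470e+01 1.000e-01 1.117e+02]
[-0.08 -0.    0.17] rot y -0.0
[-0.08 -0.    0.17] rot y -0.0
[-0.08 -0.    0.17] rot y -0.0
[-0.08 -0.    0.17] rot y -0.0
[-0.08 -0.    0.17] rot y -0.0
[-0.08 -0.    0.17] rot y -0.0
[-0.08 -0.    0.17] rot y -0.0
[-0.08 -0.    0.17] rot y -0.0
```

Emit:
arm_command(commands=[{"offset":[-0.08,0,0.17],"rot":[0,0,0]},{"offset":[-0.08,0,0.17],"rot":[0,0,0]},{"offset":[-0.08,0,0.17],"rot":[0,0,0]}])

```text
time: 9.38
position: [0.5469, -0.138, 0.1625]
orientation: [0.001, 0.98, -0.0, 0.2]
force: [5.6, 0.5, 3.0]
grip_width: 0.0559
finger_force: 30.0
```

Emit:
arm_command(commands=[{"offset":[-0.08,0,0.17],"rot":[0,0,0]},{"offset":[-0.08,0,0.17],"rot":[0,0,0]},{"offset":[0,0,0],"rot":[0,0,0]}])

```text
time: 9.63
position: [0.5471, -0.1383, 0.159]
orientation: [0.001, 0.98, -0.0, 0.201]
force: [6.5, -0.0, 0.7]
grip_width: 0.0562
finger_force: 30.0
```

Emit:
arm_command(commands=[{"offset":[-0.08,0,0.17],"rot":[0,0,0]},{"offset":[-0.08,0,0.17],"rot":[0,0,0]},{"offset":[0,0,0],"rot":[0,0,0]}])

```text
time: 9.88
position: [0.5447, -0.1371, 0.1527]
orientation: [-0.0, 0.98, -0.0, 0.198]
force: [4.6, -0.1, -9.0]
grip_width: 0.056
finger_force: 30.0
```

```bash
python3 - <<'E'
from plan import *
s,Rt=show(); goto(.40,11,107,6)
E
```

```text
t 9.8833 tcp [ 0.5447 -0.1371  0.1527] F [ 4.6 -0.1 -9. ] M [-0.09 -0.23 -0.05] width 0.056
tilt 0.3984 roll 0.0007 yaw -0.0003
edge [  9.3   1.  111.5]
root [  5.9   1.  123.1]
foot top [20.1  1.  86.8]
org [72.3  1.  96.8]
[-0.    0.    0.08] rot y 0.0
[-0.    0.    0.08] rot y 0.0
[-0.    0.    0.08] rot y 0.0
[-0.    0.    0.08] rot y 0.0
[-0.    0.    0.08] rot y 0.0
[-0.    0.    0.08] rot y 0.0
```

Emit:
arm_command(commands=[{"offset":[0,0,0],"rot":[0,0,0]},{"offset":[0,0,0],"rot":[0,0,0]},{"offset":[0,0,0],"rot":[0,0,0]}])

```text
time: 10.13
position: [0.5445, -0.1369, 0.1527]
orientation: [-0.001, 0.98, -0.0, 0.198]
force: [5.4, -0.1, -10.6]
grip_width: 0.0561
finger_force: 30.0
```

```bash
python3 - <<'E'
from plan import *
s,Rt=show(); print(shift([0,0,-1],Rt))
E
```

```text
t 10.1333 tcp [ 0.5445 -0.1369  0.1527] F [  5.4  -0.1 -10.6] M [-0.07 -0.16  0.01] width 0.0561
tilt 0.3978 roll 0.0011 yaw -0.0004
edge [  9.1   1.1 111.5]
root [  5.7   1.1 123.1]
foot top [19.9  1.1 86.8]
org [72.1  1.1 96.8]
[-0.04  0.    0.09]
```

Emit:
arm_command(commands=[{"offset":[-0.04,0,0.09],"rot":[0,0,0]},{"offset":[-0.04,0,0.09],"rot":[0,0,0]},{"offset":[0,0,0],"rot":[0,0,0]}])

```text
time: 10.38
position: [0.5451, -0.1372, 0.1516]
orientation: [-0.0, 0.98, -0.0, 0.198]
force: [3.5, 0.6, -7.3]
grip_width: 0.0556
finger_force: 30.0
```

Emit:
arm_command(commands=[{"offset":[-0.04,0,0.09],"rot":[0,0,0]},{"offset":[-0.04,0,0.09],"rot":[0,0,0]},{"offset":[0,0,0],"rot":[0,0,0]}])

```text
time: 10.63
position: [0.5451, -0.1374, 0.1499]
orientation: [0.0, 0.98, 0.0, 0.198]
force: [-0.1, 0.2, -5.0]
grip_width: 0.0562
finger_force: 30.0
```

```bash
python3 - <<'E'
from plan import *
s,Rt=show()
E
```

```text
t 10.6333 tcp [ 0.5451 -0.1374  0.1499] F [-0.1  0.2 -5. ] M [ 0.06  0.47 -0.01] width 0.0562
tilt 0.3995 roll -0.0001 yaw 0.0
edge [  9.7   0.5 108.7]
root [  6.3   0.6 120.3]
foot top [20.6  0.5 84. ]
org [72.7  0.6 94.1]
```

Emit:
arm_command(commands=[{"offset":[-0.04,0,0.09],"rot":[0,0,0]},{"offset":[-0.04,0,0.09],"rot":[0,0,0]},{"offset":[0,0,0],"rot":[0,0,0]}])

```text
time: 10.88
position: [0.5452, -0.1374, 0.1478]
orientation: [-0.0, 0.98, -0.0, 0.199]
force: [0.0, -0.5, -4.3]
grip_width: 0.056
finger_force: 30.0
```

Emit:
arm_command(commands=[{"offset":[-0.04,0,0.09],"rot":[0,0,0]},{"offset":[0,0,0],"rot":[0,0,0]},{"offset":[0,0,0],"rot":[0,0,0]}])

```text
time: 11.13
position: [0.5454, -0.1375, 0.1471]
orientation: [0.0, 0.98, -0.0, 0.199]
force: [0.4, 0.9, -2.2]
grip_width: 0.0557
finger_force: 30.0
```

```bash
python3 - <<'E'
from plan import *
s,Rt=show()
E
```

```text
t 11.1333 tcp [ 0.5454 -0.1375  0.1471] F [ 0.4  0.9 -2.2] M [0.05 0.49 0.01] width 0.0557
tilt 0.4002 roll -0.0002 yaw -0.0001
edge [ 10.    0.5 105.9]
root [  6.6   0.5 117.5]
foot top [20.9  0.5 81.2]
org [73.1  0.5 91.3]
```

Emit:
arm_command(commands=[{"offset":[-0.04,0,0.09],"rot":[0,0,0]},{"offset":[0,0,0],"rot":[0,0,0]},{"offset":[0,0,0],"rot":[0,0,0]}])

```text
time: 11.38
position: [0.5458, -0.1376, 0.1468]
orientation: [0.0, 0.98, -0.0, 0.199]
force: [-1.1, 1.5, 4.9]
grip_width: 0.0559
finger_force: 30.0
```

Emit:
arm_command(commands=[{"offset":[-0.04,0,0.09],"rot":[0,0,0]},{"offset":[0,0,0],"rot":[0,0,0]},{"offset":[0,0,0],"rot":[0,0,0]}])

```text
time: 11.63
position: [0.5463, -0.1376, 0.1463]
orientation: [0.0, 0.98, -0.0, 0.2]
force: [-0.3, 2.3, 6.3]
grip_width: 0.0555
finger_force: 30.0
```

```bash
python3 - <<'E'
from plan import *
s,Rt=show()
E
```

```text
t 11.6333 tcp [ 0.5463 -0.1376  0.1463] F [-0.3  2.3  6.3] M [0.41 0.17 0.1 ] width 0.0555
tilt 0.4027 roll -0.0007 yaw -0.0
edge [ 11.1   0.4 105. ]
root [  7.7   0.4 116.6]
foot top [22.   0.4 80.3]
org [74.2  0.3 90.6]
```

```bash
python3 - <<'E'
from plan import *
goto(.3,11.0,107.8,4)
E
```

```text
[0.09 0.   0.06] rot y -0.026
[0.09 0.   0.06] rot y -0.026
[0.08 0.   0.06] rot y -0.026
[0.08 0.   0.06] rot y -0.026
```

Emit:
arm_command(commands=[{"offset":[0.09,0,0.05],"rot":[0,-0.026,0]},{"offset":[0.09,0,0.06],"rot":[0,-0.026,0]},{"offset":[0,0,0],"rot":[0,0,0]}])

```text
time: 11.88
position: [0.5478, -0.1378, 0.1449]
orientation: [0.0, 0.985, 0.0, 0.173]
force: [-0.8, -0.9, 2.1]
grip_width: 0.0558
finger_force: 30.0
```

Emit:
arm_command(commands=[{"offset":[0.08,0,0.06],"rot":[0,-0.026,0]},{"offset":[0.08,0,0.06],"rot":[0,-0.026,0]},{"offset":[0,0,0],"rot":[0,0,0]}])

```text
time: 12.13
position: [0.5495, -0.1376, 0.1439]
orientation: [0.0, 0.989, 0.0, 0.147]
force: [-0.0, -1.4, -1.4]
grip_width: 0.0559
finger_force: 30.0
```

```bash
python3 - <<'E'
from plan import *
show(); goto(.2,11.2,109.6,4)
E
```

```text
t 12.1333 tcp [ 0.5495 -0.1376  0.1439] F [-0.  -1.4 -1.4] M [-0.29  0.4  -0.04] width 0.0559
tilt 0.2958 roll -0.0003 yaw 0.0002
edge [ 10.1   0.3 106.5]
root [  7.9   0.3 118.4]
foot top [18.3  0.3 80.8]
org [71.3  0.3 85.4]
[0.11 0.   0.05] rot y -0.024
[0.11 0.   0.05] rot y -0.024
[0.1  0.   0.05] rot y -0.024
[0.1  0.   0.05] rot y -0.024
```

Emit:
arm_command(commands=[{"offset":[0.1,0,0.08],"rot":[0,-0.024,0]},{"offset":[0.1,0,0.08],"rot":[0,-0.024,0]},{"offset":[0,0,0],"rot":[0,0,0]}])

```text
time: 12.38
position: [0.552, -0.1374, 0.1429]
orientation: [-0.0, 0.992, -0.0, 0.123]
force: [0.6, -0.4, -3.7]
grip_width: 0.0561
finger_force: 30.0
```

Emit:
arm_command(commands=[{"offset":[0.1,0,0.07],"rot":[0,-0.024,0]},{"offset":[0.1,0,0.07],"rot":[0,-0.024,0]},{"offset":[0,0,0],"rot":[0,0,0]}])

```text
time: 12.63
position: [0.5545, -0.1374, 0.1422]
orientation: [-0.0, 0.995, 0.0, 0.099]
force: [0.6, 0.9, -3.8]
grip_width: 0.056
finger_force: 30.0
```

```bash
python3 - <<'E'
from plan import *
show(); goto(.1,11.4,109.5,4)
E
```

```text
t 12.6333 tcp [ 0.5545 -0.1374  0.1422] F [ 0.6  0.9 -3.8] M [ 0.03  0.18 -0.01] width 0.056
tilt 0.1987 roll -0.0 yaw 0.0
edge [ 11.6   0.6 108.7]
root [ 10.6   0.6 120.7]
foot top [17.3  0.6 82.3]
org [70.5  0.6 81.8]
[ 0.06 -0.    0.1 ] rot y -0.025
[ 0.06 -0.    0.1 ] rot y -0.025
[ 0.06 -0.    0.1 ] rot y -0.025
[ 0.06 -0.    0.1 ] rot y -0.025
```

Emit:
arm_command(commands=[{"offset":[0.06,0,0.1],"rot":[0,-0.025,0]},{"offset":[0.06,0,0.1],"rot":[0,-0.025,0]},{"offset":[0,0,0],"rot":[0,0,0]}])

```text
time: 12.88
position: [0.5561, -0.1375, 0.1404]
orientation: [0.0, 0.997, -0.0, 0.074]
force: [0.4, 0.2, -2.8]
grip_width: 0.0557
finger_force: 30.0
```

Emit:
arm_command(commands=[{"offset":[0.06,0,0.1],"rot":[0,-0.025,0]},{"offset":[0.06,0,0.1],"rot":[0,-0.025,0]},{"offset":[0,0,0],"rot":[0,0,0]}])

```text
time: 13.13
position: [0.5575, -0.1375, 0.1386]
orientation: [0.0, 0.999, -0.0, 0.049]
force: [-0.3, 0.4, -2.8]
grip_width: 0.056
finger_force: 30.0
```

```bash
python3 - <<'E'
from plan import *
show(); goto(.0,11.8,110.5,4)
E
```

```text
t 13.1333 tcp [ 0.5575 -0.1375  0.1386] F [-0.3  0.4 -2.8] M [0.02 0.07 0.02] width 0.056
tilt 0.0988 roll -0.0002 yaw -0.0001
edge [ 11.4   0.5 109.5]
root [ 11.6   0.5 121.6]
foot top [14.5  0.5 82.7]
org [67.3  0.5 76.9]
[0.07 0.   0.1 ] rot y -0.025
[0.07 0.   0.09] rot y -0.025
[0.07 0.   0.09] rot y -0.025
[0.07 0.   0.09] rot y -0.025
```

Emit:
arm_command(commands=[{"offset":[0.07,0,0.09],"rot":[0,-0.025,0]},{"offset":[0.07,0,0.09],"rot":[0,-0.025,0]},{"offset":[0,0,0],"rot":[0,0,0]}])

```text
time: 13.38
position: [0.559, -0.1375, 0.1369]
orientation: [0.0, 1.0, -0.0, 0.025]
force: [-0.2, -0.1, -3.9]
grip_width: 0.0553
finger_force: 30.0
```

Emit:
arm_command(commands=[{"offset":[0.07,0,0.09],"rot":[0,-0.025,0]},{"offset":[0.07,0,0.09],"rot":[0,-0.025,0]},{"offset":[0,0,0],"rot":[0,0,0]}])

```text
time: 13.63
position: [0.561, -0.1375, 0.1354]
orientation: [0.0, 1.0, -0.0, 0.001]
force: [3.4, 0.0, -2.5]
grip_width: 0.0558
finger_force: 30.0
```

```bash
python3 - <<'E'
from plan import *
show()
E
```

```text
t 13.6333 tcp [ 0.561  -0.1375  0.1354] F [ 3.4  0.  -2.5] M [-0.01 -0.45 -0.05] width 0.0558
tilt 0.0017 roll -0.0002 yaw -0.0001
edge [ 12.3   0.5 110.8]
root [ 13.7   0.5 122.8]
foot top [12.7  0.5 83.8]
org [64.8  0.5 72.9]
```

Emit:
arm_command(commands=[{"offset":[0,0,0.1],"rot":[0,0,0]},{"offset":[0,0,0],"rot":[0,0,0]},{"offset":[0,0,0],"rot":[0,0,0]}])

```text
time: 13.88
position: [0.5606, -0.1376, 0.1349]
orientation: [0.0, 1.0, -0.0, 0.001]
force: [5.5, -0.7, -2.4]
grip_width: 0.0557
finger_force: 30.0
```

Emit:
arm_command(commands=[{"offset":[0,0,0.1],"rot":[0,0,0]},{"offset":[0,0,0],"rot":[0,0,0]},{"offset":[0,0,0],"rot":[0,0,0]}])

```text
time: 14.13
position: [0.561, -0.1376, 0.1345]
orientation: [0.0, 1.0, -0.0, 0.002]
force: [5.7, 1.6, 3.7]
grip_width: 0.0556
finger_force: 30.0
```

Emit:
arm_command(commands=[{"offset":[0.03,0,0.1],"rot":[0,0,0]},{"offset":[0,0,0],"rot":[0,0,0]},{"offset":[0,0,0],"rot":[0,0,0]}])

```text
time: 14.38
position: [0.5614, -0.1377, 0.1341]
orientation: [0.0, 1.0, -0.0, 0.002]
force: [4.2, 2.3, 8.2]
grip_width: 0.0555
finger_force: 30.0
```

```bash
python3 - <<'E'
from plan import *
show()
E
```

```text
t 14.3833 tcp [ 0.5614 -0.1377  0.1341] F [4.2 2.3 8.2] M [ 0.48 -0.37 -0.21] width 0.0555
tilt 0.0031 roll -0.0008 yaw -0.0003
edge [ 12.8   0.3 109.5]
root [ 14.2   0.3 121.5]
foot top [13.3  0.3 82.5]
org [65.3  0.3 71.7]
```

One more small step to about 15 N net, held briefly.

Emit:
arm_command(commands=[{"offset":[0,0,0.06],"rot":[0,0,0]},{"offset":[0,0,0],"rot":[0,0,0]},{"offset":[0,0,0],"rot":[0,0,0]},{"offset":[0,0,0],"rot":[0,0,0]}])

```text
time: 14.72
position: [0.5615, -0.1377, 0.1341]
orientation: [0.0, 1.0, -0.0, 0.002]
force: [2.0, 2.7, 12.0]
grip_width: 0.0559
finger_force: 30.0
```

```bash
python3 - <<'E'
from plan import *
import cv2
show()
a=cv2.resize(robot.grab_frame("side")[120:240,240:400],None,fx=5,fy=5,interpolation=cv2.INTER_CUBIC)[:, :400]
b=cv2.resize(robot.grab_frame("scene")[160:280,170:250],None,fx=5,fy=5,interpolation=cv2.INTER_CUBIC)
cv2.imwrite("pics/f1.png",cv2.hconcat([a,b]))
E
```

```text
t 14.7167 tcp [ 0.5615 -0.1377  0.1341] F [ 2.   2.7 12. ] M [ 0.61 -0.2  -0.23] width 0.0559
tilt 0.0034 roll -0.0009 yaw -0.0003
edge [ 12.9   0.3 109.4]
root [ 14.3   0.3 121.4]
foot top [13.4  0.3 82.4]
org [65.5  0.3 71.6]
```

View pics/f1.png

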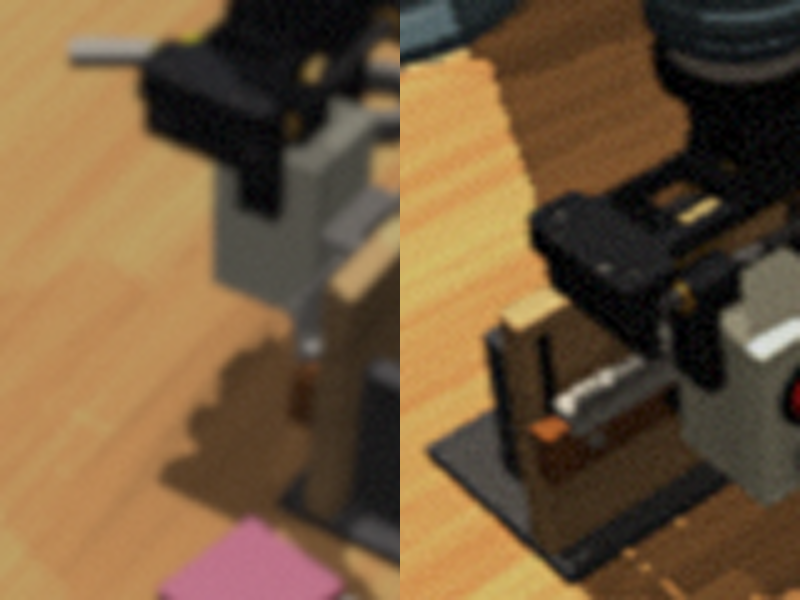

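The picture shows the box upright on the rack, middle of the cleat, hooked behind it; position is rigid under ≈15 N net. Relieve the load, open, check.

Emit:
arm_command(commands=[{"offset":[0,0,-0.05],"rot":[0,0,0]},{"offset":[0,0,-0.05],"rot":[0,0,0]},{"offset":[0,0,-0.03],"rot":[0,0,0]},{"offset":[0,0,0],"rot":[0,0,0]},{"offset":[0,0,0],"rot":[0,0,0]}])

```text
time: 15.23
position: [0.5613, -0.1376, 0.1343]
orientation: [0.0, 1.0, -0.0, 0.001]
force: [5.6, 1.9, 4.5]
grip_width: 0.0557
finger_force: 30.0
```

Emit:
arm_command(commands=[{"offset":[0,0,0],"rot":[0,0,0]},{"offset":[0,0,0],"rot":[0,0,0]},{"offset":[0,0,0],"rot":[0,0,0]},{"offset":[0,0,0],"rot":[0,0,0]},{"offset":[0,0,0],"rot":[0,0,0]},{"offset":[0,0,0],"rot":[0,0,0]}], claw=0.9)

```text
time: 15.73
position: [0.5598, -0.1374, 0.1326]
orientation: [-0.0, 1.0, -0.0, -0.0]
force: [0.1, 0.3, -0.4]
grip_width: 0.0791
finger_force: 0.0
```

Released cleanly; back off straight up.

Emit:
arm_command(commands=[{"offset":[0,0,-0.6],"rot":[0,0,0]},{"offset":[0,0,-1.5],"rot":[0,0,0]},{"offset":[0,0,-2.5],"rot":[0,0,0]},{"offset":[0,0,-3.5],"rot":[0,0,0]},{"offset":[0,0,-3.5],"rot":[0,0,0]},{"offset":[0,0,-3.5],"rot":[0,0,0]},{"offset":[0,0,-1.5],"rot":[0,0,0]},{"offset":[0,0,0],"rot":[0,0,0]},{"offset":[0,0,0],"rot":[0,0,0]}])

```text
time: 16.48
position: [0.5605, -0.1375, 0.2998]
orientation: [0.0, 1.0, -0.0, 0.001]
force: [0.5, -0.2, 0.7]
grip_width: 0.0795
finger_force: 0.0
```

```bash
python3 - <<'E'
from plan import *
import cv2
s,Rt=now(); print(s["time"],s["position"],s["force"].round(1))
r=lambda n,y,x,h,w:cv2.resize(robot.grab_frame(n)[y:y+h,x:x+w],(w*4,h*4),interpolation=cv2.INTER_CUBIC)
cv2.imwrite("pics/f2.png",cv2.hconcat([r("wrist",130,190,140,200)[:, 200:600],r("scene",160,180,140,100)]))
E
```

```text
16.4833 [ 0.56045405 -0.13754094  0.29982451] [ 0.5 -0.2  0.7]
```

View pics/f2.png

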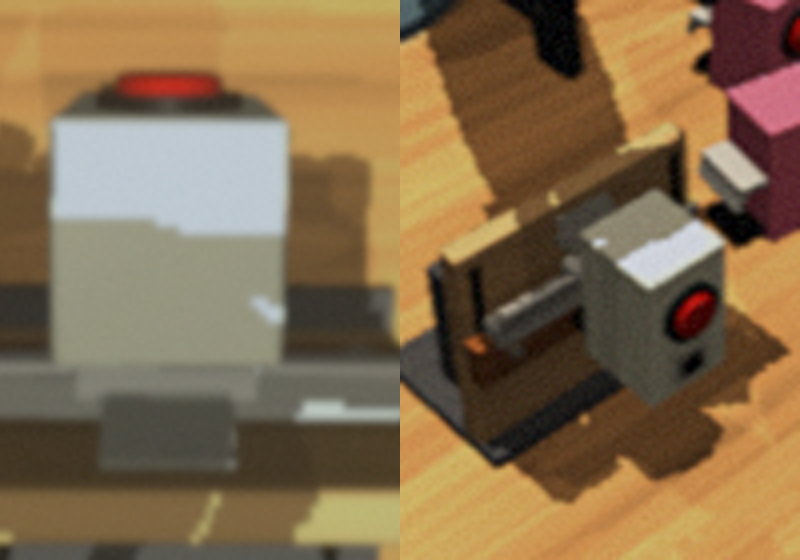

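The box hangs upright and square. The catch (left panel, rows ≈395–470) covers the strip's rear at its full original length, so it is out. Handing in.

```bash
python3 -c "
from cell import robot
print(robot.finish_job())"
```

```text
the job is handed in; nothing more can be done
None
```

I hung the box upright on the middle of the cleat, pressed it home with about 15 N, let go with the catch snapped out over the strip, and handed the job in at about 16.5 s; no verdict was returned.

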